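Carry a cast's heel angle to the trimmer guide with a locking bevel

ROBOT

A 6-joint arm with a two-finger parallel gripper is mounted at the origin on the work surface. World frame = base frame: x ahead of the robot, y to its left, z up, the work surface at z = 0. Lengths are in mm, angles in rad, forces in N, time in s.
With the tool pointing down it reaches from about 375 to 975 mm from the base axis. Payload 3.8 kg.
Tool frame: the origin (TCP) lies between the finger pads; the fingertips stand 17 mm ahead of it and the grasp point (between the pads) lies 2 mm behind it; z points along the fingers, y is the line along which they close (so a half turn about z gives the same grasp; the last joint's range is limited). The gripper opens to 85 mm and grips with 20 to 120 N. Pads are 22 mm wide; open, the fingers measure 114 mm over their backs; the gripper's body (76 mm by 85 mm) begins 54 mm behind the grasp point. The pads swing forward as they close: fully open they stand 13 mm farther back than shut.
Start: joints at [-1.362, 0.264, 1.604, -0, 1.274, -0.037], TCP at [164.244, -654.708, 248.28] pointing down, gripper open.
Joint ranges: [-2.63, 2.63], [-0.94, 2.18], [0.31, 2.57], [-1.31, 4.45], [0, 2.66], [-2.55, 2.55]. Speed limits (rad/s): [2.57, 2.57, 3.14, 3.14, 3.14, 3.14].

INTERFACE

Orientations are given as a unit quaternion [w, x, y, z].
In Python, from bench import bot gives the robot as it stands. The module is installed in compiled form; this text tells all that it offers.
- The arm moves only by the shell command python3 -m pendant 'ROWS' [OPENING]. ROWS is JSON, a list of rows, each a list of 6 numbers: the shift along the world's x, y, z in cm, then the turn, a rotation vector about the world's x, y, z in rad. A call has 1 to 20 rows; each row shifts and turns the commanded pose from where the row before left it; what a row does not reach is not made up. A row lasts 1/10 s, in which the tool goes at most 50 mm and 8.59 degrees, less where a joint would pass 70% of its speed; a pose out of reach is approached as far as the arm can. A call is refused whole if a number of a shift passes 5 or a number of a turn 0.15, either way. A call with a gripper value outside its range is refused whole. OPENING is the opening, from 0 (shut) to 1 (fully open), set as the call begins (- or left out, the last holds). The fingers move at their own pace and stop on an object; the grip force is fixed at half the most. Time passes only in rows, so rows that do not move let the fingers close. It gives the time, the measured TCP pose, the force, the opening and the grip force at its end, in the units of the state.
- bot.read_state(): the state, without advancing time (a new reading comes with each control period).
- bot.grab_frame(name): name is "scene" or "side" or "wrist"; returns the picture (420x560x3 uint8, red, green, blue); there is no depth.
- bot.get_calibration(name): a dict with "fx", "fy", "cx", "cy" (pixels), "origin" and "orientation" of the camera in the world; the wrist camera has in their place "tool_from_camera" (4x4, takes a point from camera to tool coordinates, whose origin is the TCP and whose axes are the flange's). Camera axes: x right, y up, looking along -z (the intrinsics and any distortion apply to the point x, -y, -z); pixel columns grow to the right and rows downward; lengths in mm; the calibration is good to about 2 mm. The wrist camera is an equidistant fisheye: a pixel r from the principal point sees the ray r / f radians off the axis. A picture is of the moment at which its call begins: read the wrist's pose just before it. get_calibration takes no time and is no camera call.
- bot.hand_in(): hands the job in; it is judged then, once.
Trained networks look in the newest picture that a camera, given by its name, has taken for a name from the list of things; names that differ only in an ending like _2 or _b are one class to them, and where a whole thing is asked for, a point or a joint stands for the part that bears it (a point fixed in the world has none). Each returns a list of dicts, best first, with "p" (0 to 1); they miss things now and then, are a little off and sometimes report something else, mostly with a low value. They report only what shows in the picture. A call takes as long as a camera call. They do not tell look-alikes from the thing itself.
- bot.spot_in(name, camera): "rect" ([left, top, right, bottom] in pixels, round what is visible of it).
- bot.trace(name, camera): "mask" (420x560 bool, what is visible of it) and "rect" ([left, top, right, bottom] in pixels, round what is visible of it).
The state is a dict: "time_s": time; "joint_positions": joint angles; "joint_vel": joint speeds; "effort": joint torques, N m; "ee_pos": TCP position; "ee_rot": TCP orientation; "ft_force": force on the tool from outside, world axes, zero at the start; "wrist_torque": the same for the moment, N m; "finger_gap": opening from 0.0 (shut) to 1.0 (fully open); "grip_force": force on a finger pad.
Only numpy, scipy, OpenCV 4.12 (cv2) and the standard library are available. Lean on these libraries where they do the work, as an engineer would, in place of code of your own. Each camera call takes 0.05 s, during which the arm holds its last target. There are 200 camera calls.

TASK

Set the hinged bevel against the corner of the plaster cast fixed on the dark plate, bar flat on its straight front and blade flush on its side facet, and press the lever down to lock it there. Then lay the locked bevel's bar flat on the trimmer guide's front rail and slide it along until its blade has swung the fence flush and stops firmly on the hinge post; leave it lying there, locked. Press gently on the soft plaster and the guide, move the fence only with the bevel, and leave the other things where they are.

Things in the scene. Friction and masses are not known exactly. Their poses are not given: they have to be found in the camera images.
- bevel: Hinged bevel, 0.34 kg, lying flat, lever up. Origin: under the blade's pivot, at its underside. Round steel pivot boss about the origin, radius 10 mm, z 0 to 8, fixed to the bar by a short arm (y -10 to +2). A flat disc on the blade, radius 22 mm, z 24 to 27, lies over the pivot. The bar runs along the bevel's y axis.
- bar_edge (a point): Point on the working edge of the bevel's dark steel bar, at bevel x -20, y +60, z +11 mm. The bar fills bevel x -42 to -20, y -10 to +130, z 0 to 22 mm; its straight working edge is the plane x = -20 mm.
- blade: The bevel's steel blade, origin on the pivot, x axis along the blade, 100 mm long, z 9 to 17 mm. Working edge: straight line y = +10 mm, tangent to the boss. Turns on the pivot, locked or not, against stiff friction (0.30 N m, 5 to 6 N when pushed 55 mm out) and stays where pushed; starts 54 to 66 degrees from the bar's +y direction, always less than the cast's corner.
- bevel_grip (a point): Where to take the bevel: the wooden grip standing on the bar, 14 mm wide (bevel x), 36 mm long (bevel y), from z 22 to 67 mm above the bevel's underside. This point is in its middle, 48 mm up, at bevel x -31, y +98 mm.
- lock (a joint): Lock lever of the bevel: 0 = open, tip raised 40 degrees; 0.70 rad = pressed flat, locked, its top then 43 mm above the bevel's underside. Pressing near the tip takes 3 to 5 N all the way; then it stops hard. It stays where it is left.
- lock_tip (a point): Top of the lever 6 mm from its tip, where to press straight down; 67 mm high open, 42 mm locked. Lever 12 mm wide, 46 mm long, hinged at bevel x -9, y +15, z 38 mm; seen from above it points to bevel (-0.53, +0.85). Pressed flat it lies over the bar and this point has moved 7 mm further that way.
- cast: Plaster dental cast with tooth arch, fixed on a dark plate. Base 20 mm high, arch to 29 mm beyond x 49. Origin on the counter at the corner to be measured; plaster at x 0 to 85, y up to 100 mm. Counter in front (x < 0) and beside the corner (y < 0) is free. Seated, the bevel has its y axis along the cast's y and its pivot at cast x +20 mm, y negative. Soft: it chips above 20 N.
- cast_front (a point): Point on the cast's straight front side, the upright plane cast x = 0 that runs from the corner along +y for 100 mm; here y 50, z 10 mm.
- facet: Side facet of the same cast: upright face from the corner (origin) 75 mm along the facet's x axis, plane y = 0, plaster on +y, z 4 to 20 mm. Its angle to the cast's +y, 80 to 106 degrees, is the one to take. Flush, the pivot is at facet y -10 mm: slid along cast +y with the bar on the front side, the facet opens the blade until the boss stops firmly on the facet.
- guide: Trimmer guide, fixed, parallel to the cast. Origin on the counter. Aluminium front rail: face plane x = 0, y 5 to 100 mm, 20 mm high. Behind it a plate 4 mm high (x 26 to 130) and a white housing (x 80 to 130, y 36 to 100, 54 mm high). Seated, the bevel has its y axis along the guide's y and its pivot at guide x +20 mm, y negative. Keep forces on it below 25 N.
- post (a point): Top of the fence's fixed hinge post, radius 10 mm, 20 mm high, at guide x 36, y 0. Slid along guide +y with the bar on the rail, the locked blade swings the fence (1 to 2 N), then stops firmly on this post with the fence flush.
- fence: The guide's swinging fence: aluminium bar 80 mm long, z 5 to 20 mm, origin on the hinge post's axis at counter height, x along the bar. Working face: plane y = -10 mm, tangent to the post. Turns with friction 0.05 N m and stays; starts leaning out, 117 to 129 degrees from the guide's +y. With the blade flush the pivot is at fence y -20 mm.
- jar: white jar, 44 mm wide, 75 high
- spatula: spatula, 200 mm, lying
- sparecast: loose spare plaster cast, 60 x 70 x 29 mm, not to be measured
- beaker: clear cup, 68 mm wide, 80 high
- waxpot: small metal can, 50 mm wide, 50 high
There are look-alikes about, which are no part of the job. Leave any pink look-alike of the guide alone.

How it is judged:
By the outcome, as a careful person would: the job done as asked, in the order asked, and still so for the second after the job is handed in, with the robot touching nothing.
It also fails if it takes over 72 s, if anything falls off the work surface, if the arm or the gripper's body presses on something with over 40 N, if the wrist force passes 120 N, or if a joint passes its speed limit or range.

## Working session

There is one attempt and no reset: what is moved stays moved. The work goes in short steps, Python scripts to look and compute and a shell command to move; the robot and the scene stay as the last step left them, time stands still between calls to the robot, and variables do not carry over. Pictures are saved under pics/ and viewed, at most 10 in all, crops included, and the job is handed in when it is done.

```bash
mkdir -p pics; ls; cat > h.py <<'E'
import numpy as np,cv2
from bench import bot
from scipy.spatial.transform import Rotation as R
def q2R(q): return R.from_quat([q[1],q[2],q[3],q[0]]).as_matrix()
def save(img,n): cv2.imwrite('pics/'+n,cv2.cvtColor(img,cv2.COLOR_RGB2BGR))
E
python3 - <<'E'
from h import *
for c in ["scene","side","wrist"]: print(c,bot.get_calibration(c))
s=bot.read_state(); print(s)
a=bot.grab_frame("scene"); b=bot.grab_frame("side")
save(a,"scene0.png"); save(b,"side0.png")
for c in ["scene","side"]:
  for n in ["bevel","blade","bevel_grip","lock","cast","guide","fence"]:
    print(c,n,[(np.round(d["rect"]).tolist(),round(d["p"],2)) for d in bot.spot_in(n,c)])
E
```

```text
pics
scene {'fx': 427.53602631940635, 'fy': 427.53602631940635, 'cx': 286.0840303811044, 'cy': 212.172426886234, 'origin': array([1108.49143411, -803.45014256,  840.05891459]), 'orientation': array([0.85320639, 0.40580494, 0.14987438, 0.29137413])}
side {'fx': 446.9462789331671, 'fy': 446.9462789331671, 'cx': 282.8020931552114, 'cy': 210.04561494288944, 'origin': array([-232.45919216,  731.40171695,  914.47939973]), 'orientation': array([-0.34234749, -0.15378936,  0.39991335,  0.83619157])}
wrist {'fx': 325.19226210127806, 'fy': 325.19226210127806, 'cx': 279.8458442622989, 'cy': 210.73195953568845, 'tool_from_camera': array([[-7.13771495e-04,  9.56766558e-01,  2.90856053e-01,
         7.55893632e+01],
       [ 9.99999678e-01,  7.89247892e-04, -1.42182786e-04,
         1.08718578e-01],
       [-3.65593261e-04,  2.90855858e-01, -9.56766814e-01,
        -1.26587819e+02],
       [ 0.00000000e+00,  0.00000000e+00,  0.00000000e+00,
         1.00000000e+00]])}
{'time_s': 0.0, 'joint_positions': array([-1.36188659e+00,  2.64762193e-01,  1.60537461e+00, -2.07698316e-05,
        1.27371597e+00
[... 749 characters left out ...]
0.59)]
scene cast [([356.0, 182.0, 397.0, 206.0], 0.56)]
scene guide [([270.0, 154.0, 310.0, 186.0], 0.93), ([274.0, 235.0, 330.0, 282.0], 0.9)]
scene fence [([275.0, 261.0, 288.0, 285.0], 0.66), ([272.0, 169.0, 274.0, 186.0], 0.42)]
side bevel [([238.0, 218.0, 282.0, 256.0], 0.87)]
side blade [([241.0, 216.0, 275.0, 228.0], 0.53)]
side bevel_grip [([237.0, 214.0, 279.0, 253.0], 0.83), ([354.0, 158.0, 367.0, 174.0], 0.58)]
side lock []
side cast [([154.0, 236.0, 202.0, 263.0], 0.7), ([352.0, 176.0, 365.0, 199.0], 0.43)]
side guide [([257.0, 175.0, 300.0, 210.0], 0.85), ([244.0, 270.0, 302.0, 315.0], 0.74), ([236.0, 215.0, 284.0, 257.0], 0.37)]
side fence [([287.0, 174.0, 298.0, 184.0], 0.4)]
```

```bash
python3 - <<'E'
import cv2
a=cv2.imread('pics/scene0.png');b=cv2.imread('pics/side0.png')
a=cv2.resize(a[130:310,220:460],None,fx=3.3,fy=3.3,interpolation=2)
cv2.imwrite('pics/sc.png',a)
b=cv2.resize(b[140:330,130:380],None,fx=3.1,fy=3.1,interpolation=2)
cv2.imwrite('pics/si.png',b)
E
```

```text
(no output)
```

View pics/sc.png

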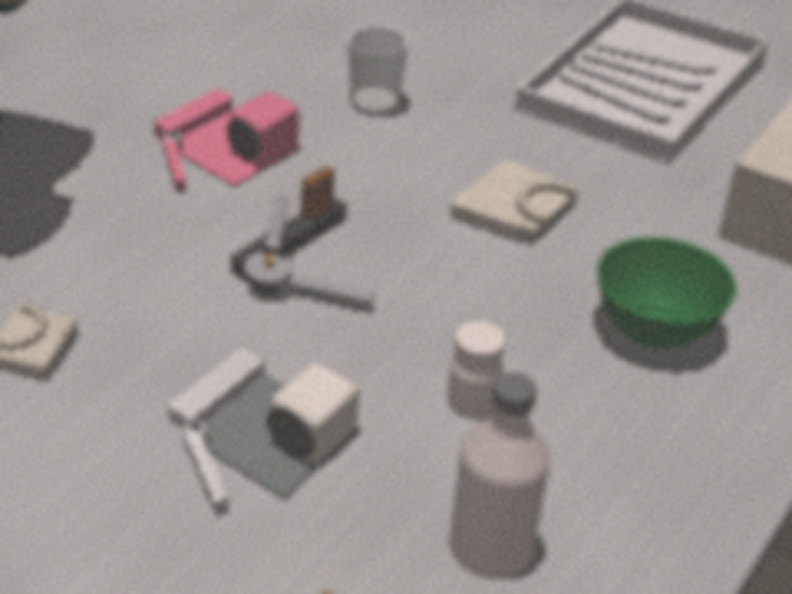

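View pics/si.png

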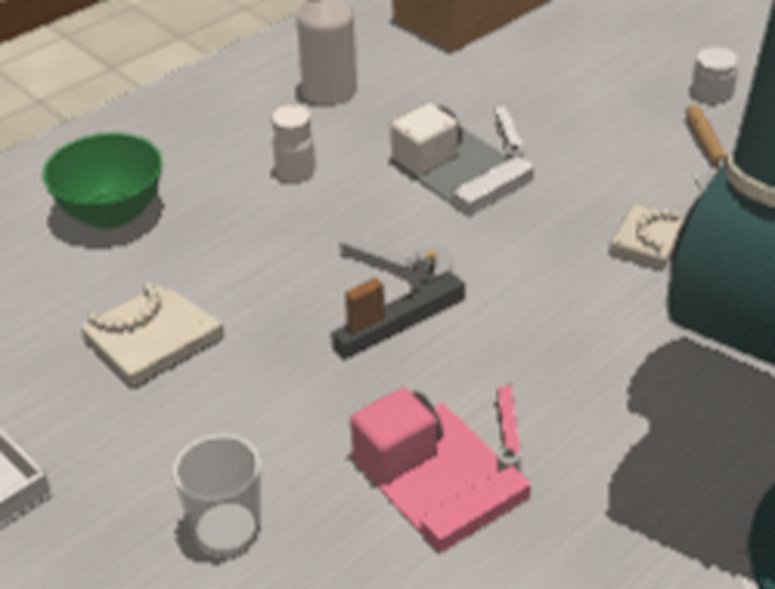

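The scene shows the grey guide at crop (265,430), a pink look-alike at (230,140), the bevel at (300,235), the large cast at (515,200) and a small cast at (35,340). In the side view the large cast is at (150,335) and the small one at (650,235). The candidates are two casts and two guides. I'll measure the casts' sizes next.

```bash
cat >> h.py <<'E'
def ray(cam,u,v,st=None):
    c=bot.get_calibration(cam)
    if cam!="wrist":
        d=np.array([(u-c["cx"])/c["fx"],-(v-c["cy"])/c["fy"],-1.]); return np.array(c["origin"]),q2R(c["orientation"])@d
    T=c["tool_from_camera"]; x=(u-c["cx"])/c["fx"];y=(v-c["cy"])/c["fy"]; r=np.hypot(x,y)+1e-12
    d=np.array([np.sin(r)*x/r,-np.sin(r)*y/r,-np.cos(r)])
    Rt=q2R(st["ee_rot"]); return st["ee_pos"]+Rt@T[:3,3],Rt@T[:3,:3]@d
def at(cam,u,v,z,st=None):
    o,d=ray(cam,u,v,st); return o+d*(z-o[2])/d[2]
def proj(cam,P,st=None):
    c=bot.get_calibration(cam)
    if cam!="wrist":
        p=q2R(c["orientation"]).T@(np.asarray(P,float)-c["origin"]); return np.array([c["cx"]+c["fx"]*p[0]/-p[2],c["cy"]+c["fy"]*p[1]/p[2]])
    T=c["tool_from_camera"]; Rt=q2R(st["ee_rot"]); p=T[:3,:3].T@(Rt.T@(np.asarray(P,float)-st["ee_pos"])-T[:3,3])
    th=np.arctan2(np.hypot(p[0],p[1]),-p[2]); h=np.hypot(p[0],p[1])+1e-12
    return np.array([c["cx"]+c["fx"]*th*p[0]/h, c["cy"]-c["fy"]*th*p[1]/h])
E
python3 - <<'E'
from h import *
S=lambda x,y,z:at("scene",220+x/3.3,130+y/3.3,z).round(0)
D=lambda x,y,z:at("side",130+x/3.1,140+y/3.1,z).round(0)
print("big cast scene top corners",[S(*p,20) for p in [(508,160),(452,205),(530,240),(577,190)]])
print("big cast side",[D(*p,20) for p in [(83,330),(170,287),(222,328),(135,370)]])
print("small scene",[S(*p,20) for p in [(27,305),(77,330),(43,370)]])
print("small side",[D(*p,20) for p in [(632,207),(612,245),(663,262)]])
print("guide rail top s",[S(*p,20) for p in [(172,410),(248,350),(262,362),(186,420)]])
print("guide rail top d",[D(*p,20) for p in [(458,195),(520,160),(532,172),(470,208)]])
print("grip top", S(320,172,67),D(365,285,67))
print("disc",S(268,262,27),D(430,262,27))
print("bar ends d",D(465,287,22),D(335,345,22))
for n in ["cast","sparecast","jar","beaker","waxpot"]:
  for c in ["scene","side"]:
    print(c,n,[(np.round(d["rect"]).tolist(),round(d["p"],2)) for d in bot.spot_in(n,c)])
E
```

```text
big cast scene top corners [array([588., 310.,  20.]), array([583., 209.,  20.]), array([671., 204.,  20.]), array([669., 304.,  20.])]
big cast side [array([657., 309.,  20.]), array([649., 217.,  20.]), array([569., 217.,  20.]), array([581., 305.,  20.])]
small scene [array([ 355., -153.,   20.]), array([ 415., -151.,   20.]), array([ 427., -207.,   20.])]
small side [array([ 414., -193.,   20.]), array([ 390., -132.,   20.]), array([ 338., -147.,   20.])]
guide rail top s [array([ 547., -178.,   20.]), array([552., -81.,  20.]), array([571., -86.,  20.]), array([ 563., -180.,   20.])]
guide rail top d [array([555., -80.,  20.]), array([ 551., -170.,   20.]), array([ 527., -164.,   20.]), array([531., -73.,  20.])]
grip top [485. 122.  67.] [480. 117.  67.]
disc [498.  21.  27.] [494.  21.  27.]
bar ends d [449.  19.  22.] [477. 159.  22.]
scene cast [([356.0, 182.0, 397.0, 206.0], 0.56)]
side cast [([154.0, 236.0, 202.0, 263.0], 0.7), ([352.0, 176.0, 365.0, 199.0], 0.43)]
scene sparecast [([215.0, 221.0, 244.0, 247.0], 0.89)]
side sparecast [([326.0, 207.0, 348.0, 227.0], 0.82)]
scene jar [([355.0, 228.0, 371.0, 256.0], 0.76), ([273.0, 238.0, 328.0, 283.0], 0.39)]
side jar [([219.0, 175.0, 230.0, 196.0], 0.6)]
scene beaker [([326.0, 136.0, 345.0, 166.0], 0.86)]
side beaker []
scene waxpot [([172.0, 295.0, 198.0, 326.0], 0.75)]
side waxpot [([353.0, 157.0, 365.0, 171.0], 0.78)]
```

The big cast measures about 85x100 mm, with its corner near (577,213) and its front facing -x. The guide origin is near (540,-180). The bevel's pivot is near (496,21) and its yaw is about -11°. I'll fly over for close looks with the wrist camera, starting with the guide.

```bash
python3 -m pendant '[[2.7,3.75,0,0,0,0.08],[2.7,3.75,0,0,0,0.08],[2.7,3.75,0,0,0,0.08],[2.7,3.75,0,0,0,0.08],[2.7,3.75,0,0,0,0.08],[2.7,3.75,0,0,0,0.08],[2.7,3.75,0,0,0,0.08],[2.7,3.75,0,0,0,0.08],[2.7,3.75,0,0,0,0.08],[2.7,3.75,0,0,0,0.08],[2.7,3.75,0,0,0,0.08],[2.7,3.75,0,0,0,0.08],[2.7,3.75,0,0,0,0.08],[2.7,3.75,0,0,0,0.08],[0,0,0,0,0,0],[0,0,0,0,0,0]]' 0.6
cat >> h.py <<'E'
import json
def shot(n):
    s=bot.read_state(); im=bot.grab_frame("wrist"); save(im,n+'.png')
    json.dump({k:list(map(float,s[k])) for k in ("ee_pos","ee_rot")},open('pics/'+n+'.json','w')); return s,im
def load(n):
    s=json.load(open('pics/'+n+'.json')); return {k:np.array(v) for k,v in s.items()}
E
python3 -c "
from h import *
s,im=shot('w_guide'); print(s['ee_pos'],s['ee_rot'],s['joint_positions'],s['ft_force'],s['time_s'])"
```

```text
time_s: 2.9
ee_pos: [542.6, -128.8, 248.2]
ee_rot: [0.0, 0.775, 0.632, -0.0]
ft_force: [-0.6, -0.6, 0.2]
finger_gap: 0.598
grip_force: 0.0
[ 542.55558508 -128.78327388  248.23426592] [ 1.98022968e-05  7.75041246e-01  6.31910576e-01 -2.99952734e-04] [-2.77413852e-01  4.26920930e-02  1.85736003e+00 -5.43750408e-04
  1.24185146e+00 -7.44736018e-02] [-0.60810565 -0.56243041  0.19146177] 2.9
```

View pics/w_guide.png

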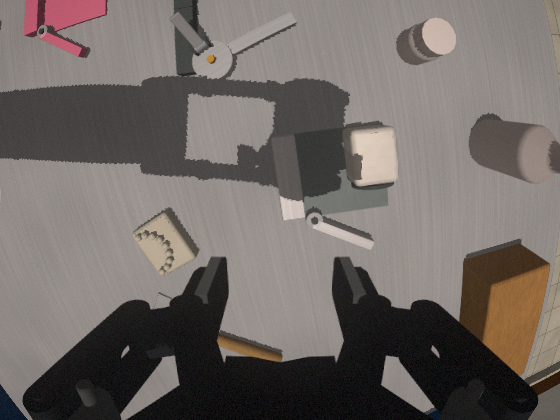

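The wrist view shows the guide: the rail's front edge runs (273,138) to (283,219), the post is at (315,219), the fence tip at (372,244) and the bevel disc at (212,60). Next I'll look at the cast and the bevel.

```bash
python3 -m pendant '[[0,4,0,0,0,0],[0,4,0,0,0,0],[0,4,0,0,0,0],[0,4,0,0,0,0],[0,4,0,0,0,0],[0,4,0,0,0,0],[0,3,0,0,0,0],[0,0,0,0,0,0],[0,0,0,0,0,0]]'
python3 -c "
from h import *
s=load('w_guide')
for n,u,v,z in [('railfront far',273,138,20),('railfront near',283,219,20),('post',315,219,20),('fence tip',372,244,20),('disc',212,60,27)]: print(n,at('wrist',u,v,z,s).round(1))
s,im=shot('w_cast'); print(s['ee_pos'],s['ee_rot'])
for n in ['bevel','blade','bevel_grip','cast','lock']:print(n,[(np.round(d['rect']).tolist(),round(d['p'],2)) for d in bot.spot_in(n,'wrist')])
"
```

```text
time_s: 3.85
ee_pos: [542.1, 139.1, 248.3]
ee_rot: [0.0, 0.776, 0.631, -0.0]
ft_force: [-0.6, -0.1, 0.3]
finger_gap: 0.599
grip_force: 0.0
railfront far [546.6 -79.6  20. ]
railfront near [ 538.7 -172.4   20. ]
post [ 574.9 -180.    20. ]
fence tip [ 638.4 -226.1   20. ]
disc [500.9  18.5  27. ]
[542.11451773 139.10845194 248.2535249 ] [ 3.23097395e-04  7.75923885e-01  6.30826365e-01 -3.41784005e-04]
bevel [([219.0, 176.0, 339.0, 301.0], 0.87)]
blade [([251.0, 239.0, 337.0, 299.0], 0.61)]
bevel_grip [([218.0, 178.0, 337.0, 298.0], 0.56)]
cast [([283.0, 11.0, 370.0, 109.0], 0.69)]
lock [([219.0, 176.0, 339.0, 299.0], 0.63), ([231.0, 267.0, 257.0, 288.0], 0.58), ([314.0, 322.0, 404.0, 371.0], 0.38)]
```

View pics/w_cast.png

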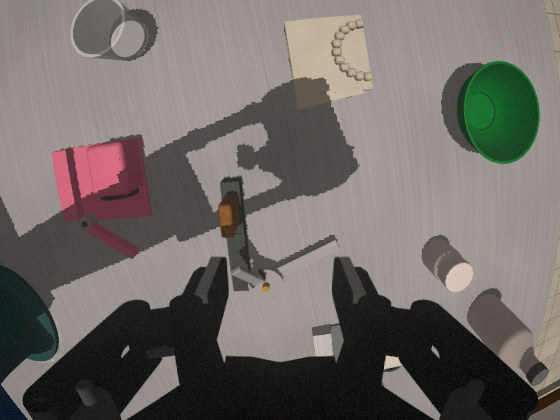

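The cast's front edge runs (285,22) to (298,108), with the corner at (298,108) and the facet going on to (372,90). The bevel grip's top is at about (230,215) and the bar runs (231,178) to (240,290).

```bash
python3 -c "
from h import *
s=load('w_cast')
P=lambda u,v,z:at('wrist',u,v,z,s)
for n,u,v,z in [('front far',285,22,20),('corner',298,108,20),('facet end',372,90,20)]: print(n,P(u,v,z).round(1))
im=cv2.imread('pics/w_cast.png'); c=cv2.resize(im[165:305,200:350],None,fx=4,fy=4,interpolation=2)
d=cv2.resize(im[10:120,275:385],None,fx=4,fy=4,interpolation=2); d=cv2.convertScaleAbs(d,alpha=1.3)
o=np.zeros((560,800,3),np.uint8); c=c[:560,:]; 
c=cv2.resize(c,(420,392)); d=cv2.resize(d,(380,380)); o[:392,:420]=c; o[:380,420:]=d; cv2.imwrite('pics/crop1.png',o[:400])
"
```

```text
front far [585.5 312.1  20. ]
corner [579.4 214.8  20. ]
facet end [664.1 220.7  20. ]
```

View pics/crop1.png

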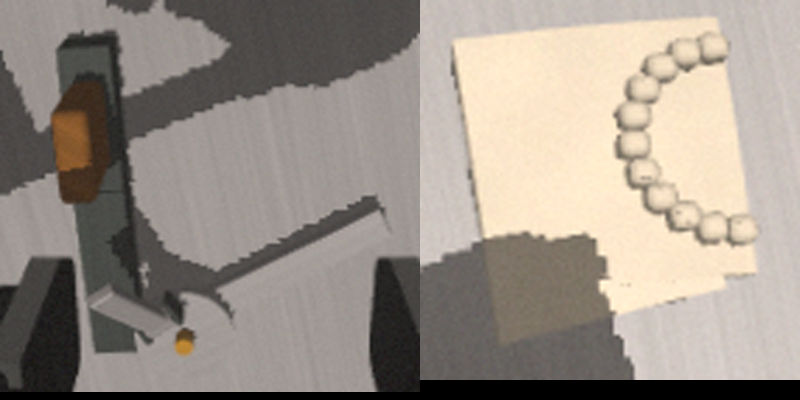

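```bash
python3 -c "
from h import *
s=load('w_cast')
P=lambda u,v,z:at('wrist',u,v,z,s)
ff=P(284.8,21.6,20);co=P(299,108.4,20);fe=P(363.3,93.4,20)
print(ff.round(1),co.round(1),fe.round(1),np.linalg.norm(ff-co),np.linalg.norm(fe-co))
an=lambda a:np.degrees(np.arctan2(a[1],a[0]))
print('front yaw',an(ff-co)-90,'facet ang',an(ff-co)-an(fe-co))
L=lambda x,y,z:P(200+x/2.8,165+y/2.8,z)
g=L(75,157,67);a=L(57,55,22);b=L(95,352,22)
print('grip',g,'bar',a,b,np.linalg.norm(a-b),an(a-b)-90)
y=np.radians(an(a-b)-90); Rz=np.array([[np.cos(y),-np.sin(y)],[np.sin(y),np.cos(y)]])
print('grip from bar',b[:2]+Rz@[11,108])
print('pivot from bar',b[:2]+Rz@[42,10])
print('blade tip yaw',an(L(385,225,17)-np.r_[b[:2]+Rz@[42,10],17])-90-np.degrees(y))
"
```

```text
[585.4 312.6  20. ] [580.4 214.2  20. ] [653.5 218.4  20. ] 98.57762515924057 73.18132642152331
front yaw -2.912111154839806 facet ang 83.7776845026712
grip [484.9497245  120.27225794  67.        ] bar [477.79625295 150.09553716  22.        ] [458.3905173   14.88171469  22.        ] 136.59926925860034 -8.167255063897088
grip from bar [484.62178132 120.22363791]
pivot from bar [501.38516823  18.81363417]
blade tip yaw -64.74691761315246
```

The cast yaw comes out near -3°, the guide near -5°, and the facet angle near 84°. The grip is at (485,120) with bevel yaw about -9°. These agree with the sizes given, so I'll grasp now.

```bash
python3 -m pendant '[[-1.9,-0.6,-3.5,0,0,0.02],[-1.9,-0.6,-3.5,0,0,0.01],[-1.9,-0.7,-3.5,0,0,0.01],[0,0,-3.5,0,0,0],[0,0,-3,0,0,0],[0,0,-2,0,0,0],[0,0,-1.3,0,0,0],[0,0,0,0,0,0],[0,0,0,0,0,0]]'
python3 -m pendant '[[0,0,0,0,0,0],[0,0,0,0,0,0],[0,0,0,0,0,0],[0,0,0,0,0,0],[0,0,0,0,0,0],[0,0,0,0,0,0]]' 0
python3 -c "
from h import *
s,im=shot('w_grip'); print(s['ft_force'],s['wrist_torque'])"
```

```text
time_s: 5.05
ee_pos: [485.9, 121.2, 45.8]
ee_rot: [0.0, 0.763, 0.646, 0.0]
ft_force: [0.1, -0.6, -0.0]
finger_gap: 0.6
grip_force: 0.0
time_s: 5.65
ee_pos: [485.8, 121.5, 46.2]
ee_rot: [0.0, 0.763, 0.646, 0.001]
ft_force: [-2.6, 0.6, 5.7]
finger_gap: 0.156
grip_force: 60.0
[-2.62996128  0.56034689  5.73240009] [-0.01339816  0.4387113   0.01195348]
```

View pics/w_grip.png

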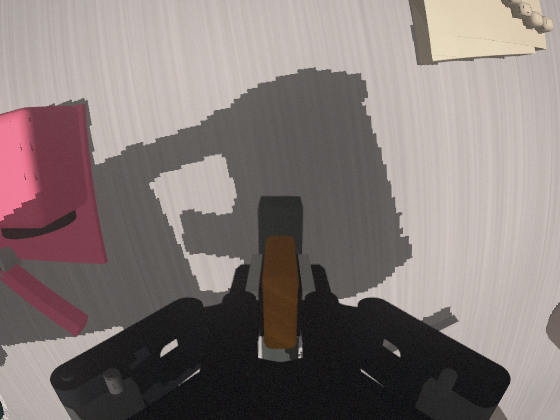

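```bash
python3 -c "
from h import *
s=load('w_grip')
P=lambda u,v,z:at('wrist',u,v,z,s).round(1)
print('bar end top mid',P(280,197,22))
im=cv2.imread('pics/w_grip.png'); c=cv2.resize(im[0:90,380:560],None,fx=4.4,fy=4.4,interpolation=2); cv2.imwrite('pics/crop2.png',c)
"
```

```text
bar end top mid [492.9 156.5  22. ]
```

View pics/crop2.png

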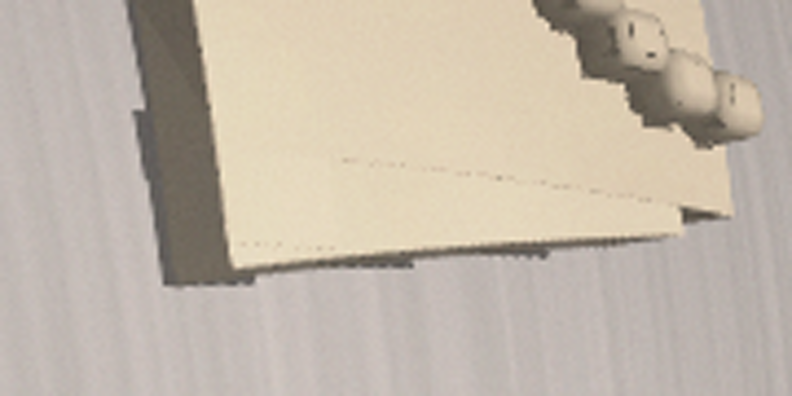

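```bash
python3 -c "
from h import *
s=load('w_grip')
P=lambda x,y,z:at('wrist',380+x/4.4,y/4.4,z,s)
co=P(233,268,20);fe=P(680,236,20);ff=P(190,0,20);cb=P(163,284,0)
print(co.round(1),fe.round(1),ff.round(1),cb.round(1),np.linalg.norm(fe-co))
an=lambda a:np.degrees(np.arctan2(a[1],a[0]))
print('front yaw',an(ff-co)-90,'facet ang',an(ff-co)-an(fe-co))
"
python3 -m pendant '[[0,0,0.1,0,0,0],[0,0,0,0,0,0]]'
```

```text
[579.4 213.2  20. ] [653.3 218.7  20. ] [580.5 245.9  20. ] [579.3 213.8   0. ] 74.18215846276208
front yaw -1.9122386478808409 facet ang 83.80670927980663
time_s: 5.9
ee_pos: [485.1, 121.3, 46.2]
ee_rot: [-0.0, 0.763, 0.646, -0.0]
ft_force: [0.7, -0.3, 0.6]
finger_gap: 0.152
grip_force: 59.3
```

```bash
python3 -m pendant '[[0.5,0.7,0,0,0,0.01],[1,1.4,0,0,0,0.015],[1,1.5,0,0,0,0.015],[1,1.5,0,0,0,0.015],[1,1.5,0,0,0,0.015],[1,1.5,0,0,0,0.015],[1,1.5,0,0,0,0.01],[0.7,1.0,0,0,0,0.01],[0.5,0.7,0,0,0,0],[0,0,0,0,0,0],[0,0,0,0,0,0]]'
python3 -c "
from h import *
s,im=shot('w_pre'); print(s['ee_pos'],s['wrist_torque'])"
```

```text
time_s: 7.0
ee_pos: [562.8, 235.2, 46.3]
ee_rot: [0.0, 0.728, 0.686, 0.001]
ft_force: [0.5, 1.4, -0.5]
finger_gap: 0.156
grip_force: 59.2
[562.82020729 235.15348592  46.26142765] [ 0.14156317 -0.09472062  0.04920361]
```

View pics/w_pre.png

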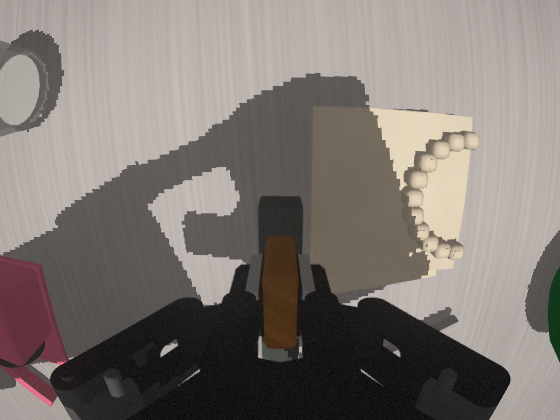

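```bash
python3 -c "
from h import *
s=load('w_pre'); im=cv2.imread('pics/w_pre.png').astype(float)
g=cv2.GaussianBlur(im,(0,0),1.2); r=g[:,:,2]-g[:,:,0]   # yellowness
pts=[]
for v in range(112,270,4):
    d=np.gradient(r[v,298:328]); k=int(np.argmax(d)); pts.append((298+k,v))
print(pts[::4])
W=np.array([at('wrist',u,v,20,s)[:2] for u,v in pts]);
m=np.ones(len(W),bool)
for _ in range(4):
    p=np.polyfit(W[m,1],W[m,0],1); e=W[:,0]-np.polyval(p,W[:,1]); m=abs(e)<0.8
print('yaw',-np.degrees(np.arctan(p[0])),'x at y214,300',np.polyval(p,[214,300]),m.sum(),len(m))
b=np.array([at('wrist',u,v,22,s)[:2] for u,v in [(301.5,200),(302.5,225),(258.5,200),(257.5,225)]]);print(b)
q=s['ee_rot'];print(np.degrees(2*np.arctan2(q[2],q[1]))-90)
"
```

```text
[(310, 112), (309, 128), (309, 144), (309, 160), (308, 176), (309, 192), (308, 208), (308, 224), (308, 240), (309, 256)]
yaw -3.123395022687273 x at y214,300 [576.96718092 581.65999375] 36 40
[[576.47564796 268.49827003]
 [576.44864021 255.72213073]
 [555.82035326 269.76765185]
 [554.30994853 257.08948047]]
-3.4249404226833633
```

```bash
python3 -m pendant '[[0.1,0,0,0,0,0],[0.1,0,0,0,0,0],[0.1,0,0,0,0,0],[0,0,0,0,0,0]]'; python3 -m pendant '[[0.1,0,0,0,0,0],[0.1,0,0,0,0,0],[0,0,0,0,0,0]]';  python3 -c "
from h import *
s=bot.read_state(); print(s['ee_pos'],s['wrist_torque'])"
```

```text
time_s: 7.45
ee_pos: [564.4, 233.9, 46.2]
ee_rot: [-0.0, 0.728, 0.685, -0.001]
ft_force: [-3.6, 0.3, 4.7]
finger_gap: 0.155
grip_force: 59.7
time_s: 7.75
ee_pos: [567.0, 233.9, 46.2]
ee_rot: [-0.0, 0.728, 0.686, -0.001]
ft_force: [-4.8, 0.2, 4.8]
finger_gap: 0.151
grip_force: 59.8
[566.96361057 233.86711291  46.19757885] [-0.10038588  0.87111565 -0.05150183]
```

```bash
python3 -m pendant '[[0,0,0.05,0,0,0],[0.1,0,0,0,0,0],[0.1,0,0,0,0,0],[0,0,0,0,0,0]]'; python3 -m pendant '[[0.1,0,0,0,0,0],[0.1,0,0,0,0,0],[0,0,0,0,0,0]]';  python3 -c "
from h import *
s=bot.read_state(); print(s['ee_pos'],s['wrist_torque'])"
```

```text
time_s: 8.15
ee_pos: [567.2, 233.9, 46.2]
ee_rot: [-0.001, 0.728, 0.686, -0.002]
ft_force: [-9.1, -0.7, 6.1]
finger_gap: 0.159
grip_force: 60.0
time_s: 8.45
ee_pos: [567.4, 233.9, 46.3]
ee_rot: [-0.002, 0.728, 0.686, -0.004]
ft_force: [-13.7, -0.1, 11.2]
finger_gap: 0.156
grip_force: 60.8
[567.35674445 233.88584717  46.29248734] [-0.09185622  2.39890383  0.08276859]
```

```bash
python3 -m pendant '[[-0.2,0,0.05,0,0,0],[0.015,0.3,0,0,0,0],[0.015,0.3,0,0,0,0],[0.015,0.3,0,0,0,0],[0.015,0.3,0,0,0,0],[0.015,0.3,0,0,0,0],[0.015,0.3,0,0,0,0],[0,0,0,0,0,0]]'; python3 -c "
from h import *
s=bot.read_state(); print(s['ee_pos'],s['wrist_torque'])"
```

```text
time_s: 9.25
ee_pos: [568.1, 250.1, 46.3]
ee_rot: [-0.0, 0.728, 0.686, -0.003]
ft_force: [-7.1, -6.2, 5.5]
finger_gap: 0.158
grip_force: 59.9
[568.11401474 250.11961872  46.30495681] [-1.01850736  1.32146722  0.18542772]
```

```bash
python3 -m pendant '[[0.005,0.3,0,0,0,0],[0.01,0.3,0,0,0,0],[0.015,0.3,0,0,0,0],[0.015,0.3,0,0,0,0],[0,0,0,0,0,0]]';python3 -m pendant '[[0.01,0.3,0,0,0,0],[0.015,0.3,0,0,0,0],[0.015,0.3,0,0,0,0],[0.015,0.3,0,0,0,0],[0,0,0,0,0,0]]'; python3 -c "
from h import *
s=bot.read_state(); print(s['ee_pos'],s['wrist_torque'])"
```

```text
time_s: 9.75
ee_pos: [568.8, 262.3, 46.3]
ee_rot: [-0.0, 0.728, 0.686, -0.003]
ft_force: [-6.8, -5.9, 4.6]
finger_gap: 0.156
grip_force: 59.8
time_s: 10.25
ee_pos: [569.4, 274.4, 46.3]
ee_rot: [-0.0, 0.728, 0.686, -0.003]
ft_force: [-6.6, -5.8, 3.9]
finger_gap: 0.154
grip_force: 59.8
[569.44553206 274.43886877  46.27999296] [-0.83716862  1.15370135  0.14145811]
```

```bash
python3 -m pendant '[[0.015,0.3,0,0,0,0],[0.015,0.3,0,0,0,0],[0.015,0.3,0,0,0,0],[0.015,0.3,0,0,0,0],[0,0,0,0,0,0]]';python3 -m pendant '[[0.01,0.2,0,0,0,0],[0.01,0.2,0,0,0,0],[0.01,0.2,0,0,0,0],[0,0,0,0,0,0]]'; python3 -c "
from h import *
s,im=shot('w_s1'); print(s['ee_pos'],s['wrist_torque'])"
```

```text
time_s: 10.75
ee_pos: [570.2, 286.5, 46.3]
ee_rot: [0.0, 0.728, 0.686, -0.003]
ft_force: [-6.5, -5.9, 3.6]
finger_gap: 0.157
grip_force: 59.7
time_s: 11.15
ee_pos: [570.2, 290.3, 46.4]
ee_rot: [0.001, 0.728, 0.686, -0.004]
ft_force: [-6.8, -12.0, 7.2]
finger_gap: 0.156
grip_force: 60.5
[570.23620957 290.28196093  46.41967109] [-2.09034483  1.23343267 -0.34742723]
```

```bash
for i in 1 2; do python3 -m pendant '[[0.01,0.15,0,0,0,0],[0.01,0.15,0,0,0,0],[0,0,0,0,0,0]]' | grep -E 'pos|ft_f'; python3 -c "
from h import *
s=bot.read_state(); print(s['wrist_torque'])"; done
```

```text
ee_pos: [570.4, 292.9, 46.5]
ft_force: [-7.3, -13.3, 8.6]
[-2.25298591  1.26517147 -0.446889  ]
ee_pos: [570.6, 295.7, 46.4]
ft_force: [-6.2, -14.8, 8.0]
[-2.40612215  1.27587756 -0.57882775]
```

```bash
for i in 1 2; do python3 -m pendant '[[0.01,0.15,0,0,0,0],[0.01,0.15,0,0,0,0],[0,0,0,0,0,0]]' | grep -E 'pos|ft_f'; python3 -c "
from h import *
s=bot.read_state(); print(s['wrist_torque'])"; done
```

```text
ee_pos: [570.7, 298.7, 46.4]
ft_force: [-6.8, -14.1, 9.0]
[-2.3448302  1.2172135 -0.574085 ]
ee_pos: [570.9, 301.8, 46.5]
ft_force: [-6.8, -13.1, 8.8]
[-2.32769172  1.20132349 -0.6830556 ]
```

```bash
for i in 1 2; do python3 -m pendant '[[0.005,0.1,0,0,0,0],[0.005,0.1,0,0,0,0],[0,0,0,0,0,0]]' | grep -E 'pos|ft_f'; python3 -c "
from h import *
s=bot.read_state(); print(s['wrist_torque'])"; done;  python3 -c "
from h import *
s,im=shot('w_s2')
a=bot.grab_frame('scene'); save(a,'scene2.png'); c=cv2.resize(a[150:230,330:430],None,fx=7,fy=7,interpolation=2); save(c,'crop3.png')"
```

```text
ee_pos: [571.1, 303.8, 46.5]
ft_force: [-8.0, -13.8, 9.1]
[-2.3372218   1.28281308 -0.70816681]
ee_pos: [571.2, 305.8, 46.4]
ft_force: [-6.0, -12.8, 7.4]
[-2.32872881  1.255644   -0.80283248]
```

View pics/crop3.png

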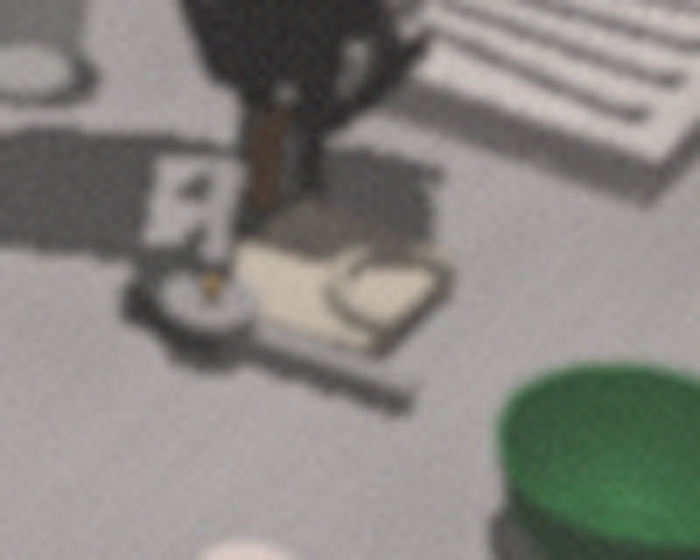

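The blade is lying nearly along the facet, so I'll continue gently to the firm stop.

```bash
for i in 1 2; do python3 -m pendant '[[0.005,0.1,0,0,0,0],[0.005,0.1,0,0,0,0],[0,0,0,0,0,0]]' | grep -E 'pos|rot|ft_f'; python3 -c "
from h import *
s=bot.read_state(); print(s['wrist_torque'])"; done
```

```text
ee_pos: [571.3, 306.1, 46.4]
ee_rot: [0.001, 0.728, 0.685, -0.006]
ft_force: [-6.5, -19.9, 11.0]
[-3.0596167   1.30019685 -0.86636214]
ee_pos: [571.3, 306.2, 46.5]
ee_rot: [0.002, 0.728, 0.685, -0.007]
ft_force: [-6.4, -25.2, 12.7]
[-3.81607488  1.29882759 -0.79403899]
```

```bash
python3 -m pendant '[[-0.02,-0.3,0,0,0,0],[0,-0.1,0,0,0,0],[0,0,0,0,0,0]]' | grep -E 'pos|rot|ft_f'; python3 -c "
from h import *
s,im=shot('w_s3'); print(s['wrist_torque'])
c=cv2.resize(im[90:330,190:390],None,fx=2.5,fy=2.5,interpolation=2); save(c,'crop4.png')"
```

```text
ee_pos: [571.3, 306.0, 46.4]
ee_rot: [0.0, 0.729, 0.685, -0.004]
ft_force: [-7.2, -12.7, 6.9]
[-2.16269289  1.17340641 -0.74664881]
```

View pics/crop4.png

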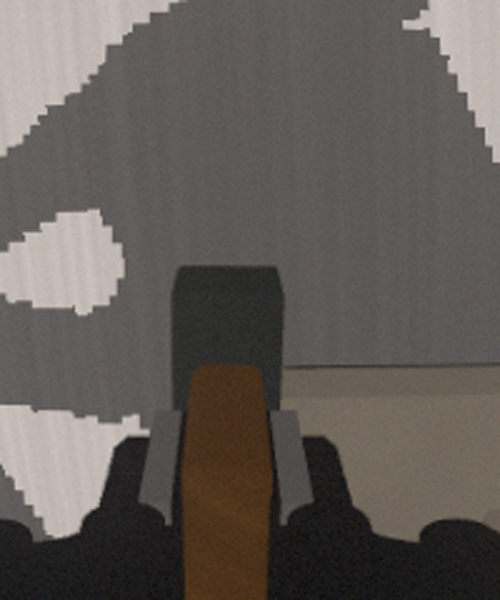

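The crop shows the bar's far end lying along the cast front at crop (283,370), with no visible gap. Next I'll check yaw deflection from the stored poses and relieve the side load.

```bash
python3 -m pendant '[[0,-0.1,0,0,0,0],[0,-0.1,0,0,0,0],[0,0,0,0,0,0]]' | grep -E 'pos|ft_f'; python3 -c "
from h import *
Y=lambda q:np.degrees(2*np.arctan2(q[2],q[1]))-90
for n in ['w_pre','w_s1','w_s2','w_s3']: s=load(n);print(n,Y(s['ee_rot']).round(3),s['ee_pos'].round(2))
s=bot.read_state(); print(Y(s['ee_rot']),s['ft_force'],s['wrist_torque'])"
```

```text
ee_pos: [571.2, 305.8, 46.4]
ft_force: [-7.0, -6.9, 4.9]
w_pre -3.425 [562.82 235.15  46.26]
w_s1 -3.447 [570.24 290.28  46.42]
w_s2 -3.518 [571.22 305.8   46.44]
w_s3 -3.539 [571.25 306.04  46.44]
-3.534020117551435 [-6.97854598 -6.92876108  4.87135623] [-1.32273626  1.17262035 -0.68513869]
```

Flush contact is confirmed, since the resultant lies within the front's span. Next: reduce the load, release, and rise.

```bash
python3 -m pendant '[[-0.1,-0.05,0,0,0,0],[0,0,0,0,0,0]]' | grep -E 'pos|ft_f';  python3 -c "
from h import *
s=load('w_s3'); print('barend',at('wrist',190+230/2.5,90+266/2.5,22,s))"
python3 -m pendant '[[0,0,0,0,0,0],[0,0,0,0,0,0],[0,0,0,0,0,0],[0,0,0,0,0,0]]' 0.35 | grep -E 'pos|ft_f|gap'
python3 -m pendant '[[0,0,1,0,0,0],[0,0,2,0,0,0],[0,0,2.5,0,0,0],[0,0,2.5,0,0,0],[0,0,1,0,0,0],[0,0,0,0,0,0]]' 0.35 | grep -E 'pos|ft_f|gap'
python3 - <<'E'
from h import *
s,im=shot('w_rel'); print(s['ee_pos'])
for n in ['bevel','blade','bevel_grip','lock','lock_tip','cast']:print(n,[(np.round(d['rect']).tolist(),round(d['p'],2)) for d in bot.spot_in(n,'wrist')])
E
```

```text
ee_pos: [571.1, 305.7, 46.3]
ft_force: [-4.4, -6.9, 4.0]
barend [575.54310229 341.56871745  22.        ]
ee_pos: [572.7, 308.2, 47.5]
ft_force: [-0.2, -0.1, 0.1]
finger_gap: 0.349
ee_pos: [573.7, 308.7, 140.2]
ft_force: [-0.4, 0.5, -0.3]
finger_gap: 0.349
[573.70920761 308.69838911 140.19964333]
bevel [([262.0, 171.0, 412.0, 341.0], 0.9)]
blade [([286.0, 286.0, 412.0, 342.0], 0.94)]
bevel_grip [([262.0, 171.0, 410.0, 340.0], 0.92), ([359.0, 294.0, 373.0, 300.0], 0.61)]
lock [([271.0, 302.0, 309.0, 325.0], 0.74)]
lock_tip [([272.0, 304.0, 310.0, 323.0], 0.61)]
cast [([288.0, 198.0, 392.0, 303.0], 0.91)]
```

```bash
python3 - <<'E'
from h import *
s=load('w_rel')
B=bot.trace('blade','wrist')[0]; C=bot.trace('cast','wrist')[0]; L=bot.trace('lock','wrist')[0]
bm,cm,lm=B['mask'],C['mask'],L['mask']
print(B['rect'],C['rect'],L['rect'],L['p'])
def fit(pts,z):
    W=np.array([at('wrist',u,v,z,s)[:2] for u,v in pts]); m=np.ones(len(W),bool)
    for _ in range(4):
        p=np.polyfit(W[m,0],W[m,1],1); e=W[:,1]-np.polyval(p,W[:,0]); m=abs(e)<max(.6,1.5*e[m].std())
    return np.degrees(np.arctan(p[0])),np.polyval(p,[620,650]),m.sum(),len(m)
cols=range(325,385,2)
print('blade top',fit([(u,np.where(bm[:,u])[0].min()) for u in cols],17))
print('blade bot',fit([(u,np.where(bm[:,u])[0].max()) for u in cols],17))
print('facet',fit([(u,np.where(cm[:,u])[0].max()) for u in cols],20))
ys,xs=np.where(lm); print('lock px',xs.mean(),ys.mean(), xs.min(),ys[xs==xs.min()].mean())
print('lever tip', at('wrist',xs.min(),ys[xs==xs.min()].mean(),68,s))
E
```

```text
[285.7, 284.3, 414.1, 342.7] [289.5, 196.0, 395.1, 305.9] [271.6, 302.6, 307.1, 324.6] 0.64Traceback (most recent call last):
  File "<stdin>", line 12, in <module>
    return umr_minimum(a, axis, None, out, keepdims, initial, where)
ValueError: zero-size array to reduction operation minimum which has no identity
```

```bash
python3 - <<'E'
from h import *
s=load('w_rel')
B=bot.trace('blade','wrist')[0]; C=bot.trace('cast','wrist')[0]; L=bot.trace('lock','wrist')[0]
bm,cm,lm=B['mask'],C['mask'],L['mask']
def fit(m0,f,z,lo,hi):
    pts=[(u,f(np.where(m0[:,u])[0])) for u in range(lo,hi,2) if m0[:,u].any()]
    if len(pts)<8: return pts
    W=np.array([at('wrist',u,v,z,s)[:2] for u,v in pts]); m=np.ones(len(W),bool)
    for _ in range(4):
        p=np.polyfit(W[m,0],W[m,1],1); e=W[:,1]-np.polyval(p,W[:,0]); m=abs(e)<max(.6,1.5*e[m].std())
    return np.degrees(np.arctan(p[0])).round(2),np.polyval(p,[620,650]).round(1),m.sum(),len(m)
bc=np.where(bm.any(0))[0]; print('blade cols',bc.min(),bc.max(),len(bc),bm.sum())
print('blade top',fit(bm,np.min,17,318,408))
print('blade bot',fit(bm,np.max,17,318,408))
print('facet',fit(cm,np.max,20,305,375))
ys,xs=np.where(lm); k=xs.min(); print('lever tip',k,at('wrist',k,ys[xs==k].mean(),68,s),'mid',at('wrist',xs.mean(),ys.mean(),53,s))
E
```

```text
blade cols 286 412 86 975
blade top (np.float64(14.02), array([210.7, 218.2]), np.int64(17), 25)
blade bot (np.float64(11.51), array([202.7, 208.8]), np.int64(13), 25)
facet (np.float64(-51.55), array([253.6, 215.8]), np.int64(22), 35)
lever tip 274 [567.34360856 247.95279095  68.        ] mid [579.73493813 234.17456292  53.        ]
```

```bash
python3 - <<'E'
from h import *
s=load('w_rel'); im=cv2.imread('pics/w_rel.png').astype(float); g=cv2.GaussianBlur(im,(0,0),0.8)
yel=g[:,:,2]-g[:,:,0]; gr=g.mean(2)
for u in range(315,412,8):
    v0=270; print(u,'yel',[int(x) for x in yel[v0:340:2,u]]); print('    gray',[int(x) for x in gr[v0:340:2,u]])
E
```

```text
315 yel [4, 4, 4, 4, 6, 4, 4, 5, 4, 5, 5, 5, 5, 5, 3, 4, 4, 4, 1, 3, 3, 2, 2, 4, 4, 8, 11, 17, 43, 56, 21, 11, 11, 11, 11]
    gray [29, 29, 31, 31, 30, 30, 31, 31, 30, 28, 29, 31, 29, 29, 29, 27, 28, 27, 29, 29, 28, 28, 28, 29, 36, 40, 43, 58, 82, 104, 122, 142, 148, 153, 159]
323 yel [7, 5, 5, 6, 6, 6, 6, 5, 4, 4, 3, 4, 5, 4, 5, 4, 1, 1, 0, 2, 0, 1, 3, 2, 1, 1, 2, 3, 0, 1, 1, 0, 2, 3, 6]
    gray [71, 72, 71, 71, 69, 69, 67, 62, 58, 46, 41, 40, 40, 42, 44, 38, 32, 30, 30, 31, 29, 27, 29, 28, 30, 30, 30, 27, 26, 29, 29, 31, 34, 47, 84]
331 yel [5, 4, 6, 5, 5, 6, 6, 5, 5, 5, 5, 4, 4, 4, 2, 3, 5, 5, 2, 4, 3, 4, 4, 3, 2, 3, 1, 2, 1, 1, 0, 1, 1, 2, 2]
    gray [48, 55, 65, 69, 71, 71, 71, 72, 72, 71, 70, 70, 41, 32, 32, 31, 30, 29, 29, 30, 29, 29, 30, 30, 27, 28, 27, 27, 27, 27, 27, 27, 27, 27, 28]
339 yel [5, 6, 4, 5, 7, 4, 4, 5, 5, 3, 6, 4, 4, 3, 2, 1, 3, 4, 3, 3, 2, 3, 2, 3, 3, 3, 1, 1, 1, 1, 2, 3, 2, 2, 1]
    gray [34, 35, 36, 36, 34, 34, 32, 33, 33, 32, 31, 31, 31, 31, 30, 32, 32, 30, 32, 31, 29, 29, 26, 26, 28, 27, 28, 28, 27, 25, 24, 26, 27, 26, 26]
347 yel [36, 39, 40, 40, 37, 
[... 1885 characters left out ...]
108, 85, 83, 80, 76, 97, 154, 145, 49, 33, 32, 32, 30, 29, 28, 30, 30, 28, 28, 26, 27, 26, 27, 25, 24, 25, 23, 23, 23]
403 yel [12, 12, 12, 13, 12, 12, 7, 7, 6, 6, 7, 10, 12, 11, 9, 5, 4, 2, 2, 2, 1, 2, 1, 0, 2, 0, 0, 1, 0, 1, 1, 0, 0, 1, 0]
    gray [170, 170, 170, 171, 171, 154, 95, 85, 83, 76, 85, 146, 165, 166, 120, 42, 32, 32, 32, 30, 29, 30, 26, 27, 28, 27, 27, 28, 26, 25, 25, 25, 24, 25, 22]
411 yel [12, 11, 12, 12, 12, 12, 12, 12, 11, 10, 10, 11, 12, 11, 11, 12, 10, 4, 2, 1, 2, 2, 2, 1, 0, 1, 1, 0, 0, 0, 1, 1, 0, 0, -1]
    gray [171, 171, 170, 170, 170, 168, 168, 168, 164, 141, 143, 164, 166, 164, 164, 164, 135, 50, 30, 30, 31, 30, 29, 29, 27, 26, 27, 25, 27, 25, 23, 25, 23, 25, 22]
```

```bash
python3 -m pendant '[[0,-1.5,0,0,0,0],[0,-3,0,0,0,0],[0,-1.3,-0.5,0,0,0],[0,0,-1.5,0,0,0],[0,0,-1.5,0,0,0],[0,0,-1,0,0,0],[0,0,-0.5,0,0,0],[0,0,0,0,0,0],[0,0,0,0,0,0]]' 0
python3 -m pendant '[[0,0,-0.3,0,0,0],[0,0,-0.3,0,0,0],[0,0,0,0,0,0]]' | grep -E 'pos|ft_f|gap'
```

```text
time_s: 17.1
ee_pos: [571.8, 250.5, 86.5]
ee_rot: [-0.0, 0.728, 0.686, -0.0]
ft_force: [-0.5, 0.4, -0.0]
finger_gap: 0.004
grip_force: 0.0
ee_pos: [572.2, 251.5, 82.2]
ft_force: [-2.4, 2.8, 5.3]
finger_gap: 0.002
```

```bash
python3 -m pendant '[[-0.1,0.2,-0.3,0,0,0],[-0.06,0.12,-0.3,0,0,0],[-0.05,0.1,-0.3,0,0,0],[-0.04,0.08,-0.3,0,0,0],[0,0,0,0,0,0]]' | grep -E 'pos|ft_f|gap'
python3 -m pendant '[[-0.03,0.05,-0.3,0,0,0],[-0.02,0.03,-0.3,0,0,0],[0,0.02,-0.2,0,0,0],[0,0,0,0,0,0]]' | grep -E 'pos|ft_f|gap'
```

```text
ee_pos: [569.8, 255.3, 69.2]
ft_force: [-0.3, 1.9, 2.4]
finger_gap: 0.001
ee_pos: [569.0, 255.4, 60.7]
ft_force: [0.6, 0.5, 1.2]
finger_gap: 0.001
```

```bash
python3 -m pendant '[[0,0,-0.1,0,0,0],[0,0,-0.1,0,0,0],[0,0,0,0,0,0]]' | grep -E 'pos|ft_f|gap'
python3 -m pendant '[[0,0,-0.1,0,0,0],[0,0,0,0,0,0]]' | grep -E 'pos|ft_f|gap'; python3 - <<'E'
from h import *
s,im=shot('w_lock');a=bot.grab_frame('scene'); save(a,'scene3.png')
print(s['ft_force'])
for n in ['lock','lock_tip','bevel']:
  for c in ['wrist','scene','side']:
    if c=='side' and n=='lock': bot.grab_frame('side')
    print(n,c,[(np.round(d['rect']).tolist(),round(d['p'],2)) for d in bot.spot_in(n,c)])
E
```

```text
ee_pos: [569.0, 255.5, 59.7]
ft_force: [-1.7, 1.4, 5.1]
finger_gap: 0.006
ee_pos: [569.1, 255.5, 59.5]
ft_force: [-3.0, 0.5, 9.1]
finger_gap: -0.001
[-2.98913415  0.4564535   9.13749167]
lock wrist []
lock scene []
lock side []
lock_tip wrist []
lock_tip scene [([277.0, 260.0, 289.0, 285.0], 0.17)]
lock_tip side []
bevel wrist [([258.0, 100.0, 469.0, 314.0], 0.9)]
bevel scene [([345.0, 170.0, 388.0, 210.0], 0.64), ([359.0, 229.0, 372.0, 258.0], 0.32)]
bevel side [([164.0, 234.0, 214.0, 274.0], 0.94)]
```

```bash
python3 -m pendant '[[0,0,-0.1,0,0,0],[0,0,0,0,0,0]]' | grep -E 'pos|ft_f|gap'
python3 -m pendant '[[0,0,1.5,0,0,0],[0,0,2,0,0,0],[0,0,2,0,0,0],[0,0,0,0,0,0]]' | grep -E 'pos|ft_f|gap'
python3 -m pendant '[[0.1,2,0,0,0,0],[0.1,2,0,0,0,0],[0,1,0,0,0,0],[0,0,0,0,0,0],[0,0,0,0,0,0]]' 0.4| grep -E 'pos|ft_f|gap'
python3 - <<'E'
from h import *
s,im=shot('w_re'); print(s['ee_pos'])
for n in ['lock','bevel_grip','bevel','blade']: print(n,[(np.round(d['rect']).tolist(),round(d['p'],2)) for d in bot.spot_in(n,'wrist')])
g=cv2.GaussianBlur(im.astype(float),(0,0),.8); o=g[:,:,0]-g[:,:,2]; ys,xs=np.where(o[150:360,240:320]>60)
print('orange',len(xs),np.percentile(xs+240,[2,50,98]),np.percentile(ys+150,[2,50,98]))
E
```

```text
ee_pos: [569.2, 255.6, 59.3]
ft_force: [-4.9, -1.1, 14.2]
finger_gap: 0.001
ee_pos: [571.2, 256.2, 115.5]
ft_force: [0.4, 0.6, 0.5]
finger_gap: 0.0
ee_pos: [570.4, 306.2, 111.3]
ft_force: [-0.3, -0.6, -0.9]
finger_gap: 0.401
[570.4039962  306.215466   111.26873971]
lock [([269.0, 288.0, 315.0, 342.0], 0.92)]
bevel_grip [([263.0, 174.0, 428.0, 358.0], 0.78)]
bevel [([263.0, 177.0, 427.0, 356.0], 0.61)]
blade [([292.0, 302.0, 429.0, 358.0], 0.94)]
orange 56 [313.1 317.  319. ] [340.  345.  349.9]
```

```bash
python3 -m pendant '[[0.05,0,-2,0,0,0],[0,0,-2,0,0,0],[0,0,-1.5,0,0,0],[0,0,-1,0,0,0],[0,0,0,0,0,0],[0,0,0,0,0,0]]' | grep -E 'pos|ft_f|gap'
python3 -m pendant '[[0,0,0,0,0,0],[0,0,0,0,0,0],[0,0,0,0,0,0],[0,0,0,0,0,0],[0,0,0,0,0,0]]' 0 | grep -E 'pos|rot|ft_f|gap|grip'
python3 -c "
from h import *
s=bot.read_state(); print(s['wrist_torque'],s['ee_pos'])"
```

```text
ee_pos: [571.8, 305.8, 47.5]
ft_force: [-0.6, -1.2, 0.1]
finger_gap: 0.398
ee_pos: [571.4, 306.2, 48.6]
ee_rot: [-0.0, 0.728, 0.685, 0.0]
ft_force: [-3.6, 0.8, 6.1]
finger_gap: 0.152
grip_force: 58.9
[ 0.0204128   0.78962053 -0.40506311] [571.44621884 306.16390212  48.60697285]
```

```bash
python3 -m pendant '[[0,-0.2,0,0,0,0],[-0.1,-0.5,0,0,0,0],[-0.3,-0.8,0,0,0,0],[-0.5,-1,0,0,0,0],[-0.8,-1,0.2,0,0,0],[-0.8,-1,0.5,0,0,0],[-0.8,-1,1,0,0,0],[-0.5,-0.5,1,0,0,0],[0,0,0,0,0,0],[0,0,0,0,0,0]]' | grep -E 'pos|rot|ft_f|gap|grip'
python3 - <<'E'
from h import *
s0=load('w_guide'); print('jar',at('wrist',420,48,0,s0),'bottle',at('wrist',500,140,0,s0))
s,im=shot('w_lift'); print(s['wrist_torque'])
print([ (np.round(d['rect']),d['p']) for d in bot.spot_in('bevel','wrist')])
E
```

```text
ee_pos: [533.8, 245.7, 74.8]
ee_rot: [0.0, 0.728, 0.685, 0.001]
ft_force: [0.8, 0.8, -3.2]
finger_gap: 0.157
grip_force: 58.5
jar [742.28741031  -1.96378922   0.        ] bottle [ 847.86176581 -130.51618872    0.        ]
[0.10394256 0.04720114 0.00038474]
[(array([257., 192., 300., 362.]), 0.62)]
```

```bash
python3 -m pendant '[[0,-1,1.5,0,0,0],[-0.2,-2,2,0,0,0],[-0.2,-3,2,0,0,0],[-0.2,-3,0.5,0,0,0],[-0.2,-3,0,0,0,0],[-0.2,-3,0,0,0,0],[-0.2,-3,0,0,0,0],[-0.2,-3,0,0,0,0],[-0.2,-3,0,0,0,0],[0,-3,0,0,0,0],[0,-3,0,0,0,0],[0,-3,0,0,0,0],[0,-3,0,0,0,0],[0,-2.5,0,0,0,0],[0,-2,0,0,0,0],[0,-1.5,0,0,0,0],[0,-0.8,0,0,0,0],[0,0,0,0,0,0],[0,0,0,0,0,0]]' | grep -E 'time|pos|rot|ft_f|gap|grip'
python3 - <<'E'
from h import *
s,im=shot('w_g2'); print(s['ee_pos'],s['wrist_torque'])
Y=lambda q:np.degrees(2*np.arctan2(q[2],q[1]))-90
print(Y(s['ee_rot']))
g=cv2.GaussianBlur(im.astype(float),(0,0),.8).mean(2)
for v in range(60,240,20): print(v,[int(x) for x in g[v,260:400:4]])
for n in ['guide','fence','post','bevel']: print(n,[(np.round(d['rect']).tolist(),round(d['p'],2)) for d in bot.spot_in(n,'wrist')])
c=[proj('wrist',[539.7+.0577*(y),-177.5+y,20],s).round(0).tolist() for y in (5,50,100)]; print('rail front pred',c,'post',proj('wrist',[575,-180,20],s))
E
```

```text
time_s: 24.85
ee_pos: [517.4, -181.7, 134.2]
ee_rot: [-0.0, 0.728, 0.686, 0.0]
ft_force: [0.2, 0.8, -3.5]
finger_gap: 0.156
grip_force: 58.9
[ 517.40103694 -181.67522257  134.23599753] [0.08865677 0.01437194 0.00690303]
-3.4356145465377352
60 [166, 168, 166, 166, 166, 168, 165, 165, 167, 166, 165, 166, 169, 166, 166, 166, 169, 166, 169, 169, 171, 169, 168, 168, 169, 169, 175, 170, 170, 168, 169, 173, 168, 163, 171]
80 [84, 84, 85, 84, 82, 84, 84, 83, 83, 82, 85, 91, 138, 109, 110, 111, 107, 106, 171, 192, 179, 135, 136, 130, 125, 124, 134, 148, 155, 156, 161, 170, 165, 162, 169]
100 [167, 164, 165, 166, 161, 119, 86, 81, 82, 80, 82, 85, 108, 106, 105, 108, 105, 103, 103, 103, 89, 66, 67, 67, 65, 65, 65, 64, 102, 129, 130, 128, 128, 127, 127]
120 [166, 164, 164, 164, 164, 92, 82, 81, 80, 81, 81, 85, 106, 105, 104, 106, 102, 100, 101, 101, 83, 63, 63, 63, 64, 64, 65, 65, 64, 65, 64, 64, 66, 129, 128]
140 [166, 164, 164, 154, 82, 81, 83, 80, 80, 83, 79, 85, 106, 104, 103, 105, 101, 100, 102, 101, 78, 63, 64, 64, 63, 63, 64, 62, 63, 63, 124, 130, 130, 129, 129]
160 [139, 83, 80, 81, 82, 
[... 242 characters left out ...]
4, 63, 63, 63, 99, 131, 130, 131, 131, 129, 128]
200 [50, 42, 43, 40, 40, 40, 38, 40, 40, 38, 61, 83, 93, 93, 93, 94, 93, 93, 93, 89, 76, 83, 84, 82, 83, 76, 65, 70, 96, 131, 131, 131, 130, 130, 130]
220 [47, 44, 44, 44, 42, 41, 42, 41, 41, 41, 44, 81, 81, 81, 81, 84, 84, 83, 81, 84, 84, 85, 128, 102, 216, 220, 222, 221, 217, 159, 94, 104, 148, 169, 168]
guide [([304.0, 75.0, 485.0, 258.0], 0.73), ([479.0, 0.0, 560.0, 26.0], 0.45)]
fence [([345.0, 209.0, 426.0, 258.0], 0.75), ([478.0, 0.0, 559.0, 28.0], 0.18)]
post [([302.0, 75.0, 483.0, 260.0], 0.68)]
bevel [([257.0, 193.0, 302.0, 363.0], 0.86)]
rail front pred [[307.0, 199.0], [308.0, 140.0], [308.0, 73.0]] post [351.41953134 205.91925148]
```

```bash
python3 -m pendant '[[0,0,-1.5,0,0,0],[0,0.3,-2.5,0,0,0],[0,0.4,-2.5,0,0,0],[0.2,0.3,-1,0,0,0],[0.2,0,-0.5,0,0,0],[0,0,-0.3,0,0,0],[0,0,0,0,0,0],[0,0,0,0,0,0]]' | grep -E 'time|pos|rot|ft_f|gap|grip'
```

```text
time_s: 25.9
ee_pos: [522.5, -172.7, 52.3]
ee_rot: [0.001, 0.728, 0.686, 0.0]
ft_force: [-0.1, -1.0, -3.1]
finger_gap: 0.156
grip_force: 58.9
```

```bash
python3 -m pendant '[[0,0,-0.2,0,0,0],[0,0,-0.1,0,0,0],[0,0,0,0,0,0]]' | grep -E 'pos|ft_f'; python3 -m pendant '[[0,0,-0.1,0,0,0],[0,0,0,0,0,0]]' | grep -E 'pos|ft_f';  python3 -c "
from h import *
s=bot.read_state(); print(s['wrist_torque'])"
```

```text
ee_pos: [521.8, -172.4, 48.6]
ft_force: [-0.1, -0.7, -2.1]
ee_pos: [521.9, -172.4, 48.6]
ft_force: [-2.1, -0.0, 5.0]
[0.27153573 0.50830164 0.05773189]
```

```bash
python3 -m pendant '[[0.15,0,0.05,0,0,0],[0.15,0,0,0,0,0],[0,0,0,0,0,0]]' | grep -E 'pos|ft_f'; python3 -m pendant '[[0.1,0,0,0,0,0],[0.1,0,0,0,0,0],[0,0,0,0,0,0]]' | grep -E 'pos|ft_f';python3 -m pendant '[[0.1,0,0,0,0,0],[0,0,0,0,0,0]]' | grep -E 'pos|ft_f';  python3 -c "
from h import *
s=bot.read_state(); print(s['wrist_torque'])"
```

```text
ee_pos: [524.2, -172.4, 48.6]
ft_force: [-5.1, 0.8, 7.5]
ee_pos: [525.9, -172.4, 48.6]
ft_force: [-5.9, 0.6, 8.1]
ee_pos: [526.1, -172.3, 48.6]
ft_force: [-7.1, 0.5, 11.1]
[ 0.06035388  1.52102159 -0.11359222]
```

```bash
python3 -m pendant '[[0,0,0.1,0,0,0],[0.1,0,0,0,0,0],[0,0,0,0,0,0]]' | grep -E 'pos|ft_f';python3 -m pendant '[[0.1,0,0,0,0,0],[0,0,0,0,0,0]]' | grep -E 'pos|ft_f';  python3 -c "
from h import *
s=bot.read_state(); print(s['wrist_torque'])"
```

```text
ee_pos: [526.3, -172.4, 48.7]
ft_force: [-8.5, -2.5, 6.1]
ee_pos: [526.4, -172.3, 48.7]
ft_force: [-11.3, -1.6, 9.2]
[-0.32530084  1.95711203  0.08024515]
```

```bash
python3 -m pendant '[[-0.15,0,0,0,0,0],[0.015,0.3,0,0,0,0],[0.015,0.3,0,0,0,0],[0.02,0.3,0,0,0,0],[0.015,0.3,0,0,0,0],[0.02,0.3,0,0,0,0],[0,0,0,0,0,0]]' | grep -E 'pos|ft_f';python3 -m pendant '[[0.015,0.3,0,0,0,0],[0.02,0.3,0,0,0,0],[0.015,0.3,0,0,0,0],[0.02,0.3,0,0,0,0],[0.015,0.3,0,0,0,0],[0,0,0,0,0,0]]' | grep -E 'pos|ft_f';  python3 -c "
from h import *
s=bot.read_state(); print(s['wrist_torque'])"
```

```text
ee_pos: [527.0, -158.6, 48.7]
ft_force: [-8.8, -6.7, 4.6]
ee_pos: [527.8, -144.2, 48.7]
ft_force: [-8.1, -8.9, 4.2]
[-1.43095282  1.50478764  0.03504609]
```

Fence contact shows as about 2 N extra. I'll continue the slide in small steps.

```bash
python3 -m pendant '[[0.01,0.3,0,0,0,0],[0.015,0.3,0,0,0,0],[0.015,0.3,0,0,0,0],[0.015,0.3,0,0,0,0],[0,0,0,0,0,0]]' | grep -E 'pos|ft_f';python3 -m pendant '[[0.01,0.3,0,0,0,0],[0.015,0.3,0,0,0,0],[0.015,0.3,0,0,0,0],[0.015,0.3,0,0,0,0],[0,0,0,0,0,0]]' | grep -E 'pos|ft_f';  python3 -c "
from h import *
s=bot.read_state(); print(s['wrist_torque'])"
```

```text
ee_pos: [528.5, -132.0, 48.7]
ft_force: [-6.9, -7.2, 3.6]
ee_pos: [529.2, -119.8, 48.7]
ft_force: [-7.8, -6.5, 3.9]
[-1.14704986  1.37004249  0.076013  ]
```

```bash
python3 -m pendant '[[0.01,0.2,0,0,0,0],[0.01,0.2,0,0,0,0],[0.01,0.2,0,0,0,0],[0.01,0.2,0,0,0,0],[0,0,0,0,0,0]]' | grep -E 'pos|ft_f';for i in 1 2 ; do python3 -m pendant '[[0.01,0.1,0,0,0,0],[0.005,0.1,0,0,0,0],[0,0,0,0,0,0]]' | grep -E 'pos|ft_f'; done;  python3 -c "
from h import *
s=bot.read_state(); print(s['wrist_torque'])"
```

```text
ee_pos: [529.6, -111.9, 48.7]
ft_force: [-7.4, -7.5, 4.5]
ee_pos: [529.7, -110.1, 48.7]
ft_force: [-7.9, -7.5, 5.1]
ee_pos: [529.9, -108.1, 48.7]
ft_force: [-7.1, -8.0, 5.0]
[-1.32701755  1.34818274  0.04104821]
```

```bash
for i in 1 2 ; do python3 -m pendant '[[0.005,0.1,0,0,0,0],[0.005,0.1,0,0,0,0],[0,0,0,0,0,0]]' | grep -E 'pos|ft_f'; python3 -c "
from h import *
s=bot.read_state(); print(s['wrist_torque'])"; done
```

```text
ee_pos: [530.0, -106.1, 48.7]
ft_force: [-7.6, -7.5, 4.5]
[-1.39568652  1.35077981  0.07218626]
ee_pos: [530.1, -104.0, 48.7]
ft_force: [-7.7, -8.0, 4.4]
[-1.31024682  1.32116807  0.10009777]
```

```bash
for i in 1 2 3; do python3 -m pendant '[[0.005,0.1,0,0,0,0],[0.005,0.1,0,0,0,0],[0,0,0,0,0,0]]' | grep -E 'pos|ft_f' | tr '\n' ' '; python3 -c "
from h import *
s=bot.read_state(); print(s['wrist_torque'])"; done
```

```text
ee_pos: [530.2, -102.0, 48.7] ft_force: [-6.3, -8.0, 4.2] [-1.27362535  1.26153402  0.02737572]
ee_pos: [530.3, -100.5, 48.7] ft_force: [-7.1, -9.7, 4.8] [-1.61446764  1.32373684 -0.00422278]
ee_pos: [530.4, -100.2, 48.8] ft_force: [-7.5, -17.0, 4.3] [-2.64611452  1.62515735 -0.10891446]
```

```bash
python3 -m pendant '[[0,0.1,0,0,0,0],[0,0,0,0,0,0]]' | grep -E 'pos|ft_f' | tr '\n' ' '; python3 -c "
from h import *
s=bot.read_state(); print(s['wrist_torque'])
Y=lambda q:np.degrees(2*np.arctan2(q[2],q[1]))-90
print(Y(s['ee_rot']),s['time_s'])"
python3 -m pendant '[[0,-0.2,0,0,0,0],[0,-0.2,0,0,0,0],[0,0,0,0,0,0]]' | grep -E 'pos|ft_f' | tr '\n' ' '; python3 -c "
from h import *
s=bot.read_state(); print(s['wrist_torque'])
Y=lambda q:np.degrees(2*np.arctan2(q[2],q[1]))-90
print(Y(s['ee_rot']))
a=bot.grab_frame('scene'); save(a,'scene4.png'); b=bot.grab_frame('side'); save(b,'side4.png')
for c in ('scene','side'):
  for n in ('blade','fence','guide','bevel'): print(c,n,[(np.round(d['rect']).tolist(),round(d['p'],2)) for d in bot.spot_in(n,c)])
"
```

```text
ee_pos: [530.4, -100.1, 48.8] ft_force: [-7.8, -20.1, 2.0] [-3.21622982  1.66326075 -0.10169537]
-3.2908867956965366 32.8
ee_pos: [530.3, -100.6, 48.6] ft_force: [-7.2, -6.0, 4.1] [-0.80228821  1.35353502 -0.02805966]
-3.4202241634551314
scene blade [([262.0, 252.0, 300.0, 278.0], 0.77), ([356.0, 179.0, 394.0, 208.0], 0.41)]
scene fence [([282.0, 264.0, 307.0, 275.0], 0.48), ([357.0, 229.0, 369.0, 256.0], 0.21)]
scene guide [([269.0, 159.0, 310.0, 178.0], 0.79), ([275.0, 238.0, 329.0, 282.0], 0.76)]
scene bevel [([252.0, 225.0, 303.0, 279.0], 0.68)]
side blade []
side fence [([288.0, 265.0, 297.0, 287.0], 0.44)]
side guide [([254.0, 174.0, 282.0, 208.0], 0.9), ([244.0, 265.0, 300.0, 315.0], 0.84)]
side bevel [([281.0, 182.0, 317.0, 216.0], 0.84)]
```

The two stops are (-40.9,-406.3) mm apart. From the vision estimates plus the geometry I expect (-40.9,-405), so this stop is the post. Now a small yaw test to make sure the bar is flat on the rail, keeping a light press.

```bash
for i in 1 2; do python3 -m pendant '[[0,0,0,0,0,0.005],[0,0,0,0,0,0]]' | grep -E 'pos|ft_f' | tr '\n' ' '; python3 -c "
from h import *
s=bot.read_state(); print(s['wrist_torque'])
Y=lambda q:np.degrees(2*np.arctan2(q[2],q[1]))-90
print(Y(s['ee_rot']))"; done
```

```text
ee_pos: [530.3, -100.6, 48.6] ft_force: [-7.2, -6.7, 4.4] [-0.92075736  1.31862607 -0.24755755]
-3.1432561142810727
ee_pos: [530.3, -100.6, 48.7] ft_force: [-7.2, -6.6, 3.5] [-0.97639097  1.3071745  -0.49038879]
-2.8893052733902778
```

```bash
python3 -m pendant '[[0,0.2,0,0,0,0],[0,0.1,0,0,0,0],[0,0,0,0,0,0]]' | grep -E 'pos|ft_f' | tr '\n' ' '; python3 -c "
from h import *
s=bot.read_state(); print(s['wrist_torque'])"
python3 -m pendant '[[-0.05,-0.1,0,0,0,0],[-0.05,-0.05,0,0,0,0],[0,0,0,0,0,0]]' | grep -E 'pos|ft_f' | tr '\n' ' '; python3 -c "
from h import *
s=bot.read_state(); print(s['wrist_torque'])"
```

```text
ee_pos: [530.4, -100.3, 48.8] ft_force: [-7.5, -17.9, 2.1] [-2.56518866  1.55970234 -0.54073103]
ee_pos: [530.2, -100.4, 48.7] ft_force: [-4.7, -11.6, 1.0] [-1.76886163  0.98204958 -0.46375353]
```

```bash
python3 -m pendant '[[0,-0.1,0,0,0,0],[0,0,0,0,0,0]]' | grep -E 'pos|ft_f' | tr '\n' ' '
python3 -m pendant '[[0,0,0,0,0,0],[0,0,0,0,0,0],[0,0,0,0,0,0],[0,0,0,0,0,0]]' 0.35 | grep -E 'pos|ft_f|gap'
python3 -m pendant '[[0,0,1,0,0,0],[0,0,2,0,0,0],[0,0,3,0,0,0],[0,0,3,0,0,0],[0,0,3,0,0,0],[0,0,3,0,0,0],[0,0,0,0,0,0],[0,0,0,0,0,0]]' | grep -E 'time|pos|ft_f|gap'
python3 - <<'E'
from h import *
s,im=shot('w_end'); a=bot.grab_frame('scene'); save(a,'scene_end.png')
print(s['ee_pos'])
for n in ['bevel','blade','fence','lock','guide']:
  for c in ['wrist','scene']:
    print(n,c,[(np.round(d['rect']).tolist(),round(d['p'],2)) for d in bot.spot_in(n,c)][:2])
# edges around rail/bar
g=cv2.GaussianBlur(im.astype(float),(0,0),.7).mean(2)
for v in range(150,300,10): print(v,[int(x) for x in g[v,230:400:4]])
E
```

```text
ee_pos: [530.2, -100.5, 48.7] ft_force: [-4.5, -8.0, 1.2] ee_pos: [531.6, -98.5, 49.0]
ft_force: [0.2, -0.1, 0.6]
finger_gap: 0.353
time_s: 36.0
ee_pos: [531.8, -98.8, 200.5]
ft_force: [-0.8, 1.1, -0.7]
finger_gap: 0.346
[531.83518362 -98.75048941 200.46197435]
bevel wrist [([267.0, 160.0, 394.0, 305.0], 0.98)]
bevel scene [([254.0, 223.0, 301.0, 278.0], 0.69)]
blade wrist [([286.0, 262.0, 397.0, 306.0], 0.74)]
blade scene [([262.0, 254.0, 303.0, 276.0], 0.62)]
fence wrist [([330.0, 247.0, 394.0, 272.0], 0.79), ([45.0, 5.0, 98.0, 42.0], 0.7)]
fence scene [([269.0, 173.0, 272.0, 187.0], 0.55)]
lock wrist [([267.0, 241.0, 303.0, 291.0], 0.82)]
lock scene [([271.0, 239.0, 276.0, 254.0], 0.41)]
guide wrist [([26.0, 0.0, 94.0, 44.0], 0.96), ([289.0, 168.0, 428.0, 267.0], 0.79)]
guide scene [([276.0, 238.0, 332.0, 278.0], 0.88), ([274.0, 158.0, 310.0, 182.0], 0.64)]
150 [158, 156, 158, 159, 157, 157, 157, 158, 157, 87, 77, 75, 76, 75, 76, 75, 75, 77, 76, 75, 75, 74, 76, 76, 76, 77, 77, 78, 78, 78, 78, 150, 154, 160, 159, 155, 159, 156, 160, 160, 160, 157, 158]
160 [157, 81, 80, 79, 78, 78,
[... 2058 characters left out ...]
 34, 66, 68, 70, 90, 88, 96, 107, 140, 168, 189, 196, 198, 198, 198, 198, 197, 196, 194, 194, 161, 156]
270 [63, 68, 70, 34, 34, 124, 155, 155, 155, 119, 75, 73, 76, 92, 161, 161, 158, 78, 44, 100, 93, 30, 39, 67, 66, 58, 35, 32, 64, 169, 160, 157, 156, 157, 157, 156, 155, 155, 154, 157, 157, 156, 154]
280 [68, 68, 56, 32, 31, 98, 155, 157, 156, 122, 74, 74, 75, 73, 68, 122, 158, 159, 162, 69, 77, 32, 31, 60, 68, 67, 45, 33, 32, 66, 156, 155, 154, 158, 155, 151, 158, 156, 156, 155, 154, 153, 153]
290 [67, 68, 30, 30, 33, 92, 155, 157, 156, 122, 74, 73, 74, 73, 142, 154, 120, 154, 122, 120, 61, 34, 31, 30, 68, 67, 66, 35, 30, 31, 71, 153, 153, 154, 153, 152, 154, 155, 154, 154, 154, 152, 153]
```

The bar edge (u≈287) is directly against the rail (u≈288) along its whole visible length. A last numeric check of blade against fence.

```bash
python3 - <<'E'
from h import *
s=load('w_end'); im=cv2.imread('pics/w_end.png').astype(float)
g=cv2.GaussianBlur(im,(0,0),.6)
for u in range(346,402,6): print(u,[int(x) for x in g[238:292,u].mean(1)[::2]])
L=bot.trace('lock','wrist')[0]['rect']; print('lock',L)
print('pred lever tip locked px', proj('wrist',[530.3-31+0,-100,67],s), bot.read_state()['time_s'])
E
```

```text
346 [121, 122, 120, 119, 119, 119, 118, 99, 76, 86, 89, 140, 200, 203, 201, 196, 168, 158, 153, 133, 100, 63, 37, 30, 31, 31, 32]
352 [120, 121, 121, 120, 121, 121, 121, 88, 83, 86, 94, 183, 200, 200, 197, 188, 158, 157, 154, 155, 155, 155, 155, 154, 155, 154, 149]
358 [120, 120, 119, 120, 118, 117, 84, 74, 87, 88, 127, 197, 201, 198, 196, 172, 156, 154, 154, 155, 154, 154, 153, 154, 155, 154, 153]
364 [121, 121, 118, 119, 118, 119, 80, 84, 86, 95, 182, 199, 200, 195, 190, 156, 157, 154, 154, 153, 156, 155, 154, 154, 155, 153, 154]
370 [71, 110, 117, 118, 119, 115, 78, 87, 87, 129, 194, 198, 197, 196, 167, 157, 157, 153, 154, 153, 153, 151, 152, 151, 152, 151, 152]
376 [148, 74, 81, 116, 115, 71, 84, 89, 95, 178, 197, 198, 195, 188, 156, 158, 155, 154, 156, 157, 155, 156, 155, 155, 156, 154, 154]
382 [191, 129, 68, 85, 105, 72, 87, 87, 138, 192, 198, 196, 194, 162, 158, 157, 154, 156, 157, 156, 157, 156, 157, 157, 156, 155, 154]
388 [183, 111, 67, 74, 94, 84, 87, 95, 174, 193, 196, 193, 184, 157, 158, 156, 158, 156, 155, 155, 155, 154, 154, 153, 152, 153, 154]
394 [186, 114, 58, 77, 96, 117, 116, 117, 127, 130, 151, 160, 157, 156, 158, 156, 157, 156, 154, 154, 155, 153, 154, 152, 154, 152, 153]
400 [181, 108, 59, 73, 98, 118, 121, 127, 133, 138, 149, 154, 153, 154, 153, 154, 153, 153, 155, 152, 152, 153, 152, 152, 153, 152, 153]
lock [268.2, 245.3, 302.7, 287.7]
pred lever tip locked px [239.04018778 208.63349303] 36.65
```

```bash
python3 - <<'E'
from h import *
s=load('w_end')
for vs,uu in (([260,259.1,258.3,257,256.4,255,254.1,253],range(346,389,6)),([269.7,268.7,268,266.7,265.9,264.8,263.8,262.8],range(346,389,6))):
    W=np.array([at('wrist',u,v,20,s)[:2] for u,v in zip(uu,vs)]); p=np.polyfit(W[:,0],W[:,1],1)
    a=np.degrees(np.arctan(p[0])); d=(np.polyval(p,574.5)+179.8)*np.cos(np.arctan(p[0])); print('fence yaw',a,'offset from post centre',d,'angle to guide y',86.7+3.3-3.3-a+3.3-3.3)
im=cv2.cvtColor(cv2.imread('pics/w_end.png'),cv2.COLOR_BGR2LAB).astype(float); g=cv2.GaussianBlur(im,(0,0),.8)
for u in (352,364,376,388): print(u,'b*',[round(float(x),0) for x in g[258:292:2,u,2]],'L',[int(x) for x in g[258:292:2,u,0]])
E
```

```text
fence yaw 5.6148113422065755 offset from post centre 0.9145714847029183 angle to guide y 81.08518865779342
fence yaw 5.255582157128773 offset from post centre -10.503229522894015 angle to guide y 81.44441784287123
352 b* [130.0, 132.0, 133.0, 133.0, 133.0, 132.0, 132.0, 131.0, 131.0, 131.0, 131.0, 131.0, 131.0, 131.0, 131.0, 131.0, 131.0] L [106, 183, 206, 207, 204, 193, 168, 165, 163, 163, 164, 164, 163, 164, 163, 162, 154]
364 b* [132.0, 133.0, 133.0, 133.0, 132.0, 131.0, 131.0, 131.0, 131.0, 131.0, 131.0, 131.0, 131.0, 131.0, 131.0, 131.0, 131.0] L [182, 205, 206, 202, 194, 167, 165, 163, 162, 162, 164, 164, 163, 163, 163, 162, 163]
376 b* [133.0, 133.0, 133.0, 133.0, 131.0, 131.0, 131.0, 131.0, 131.0, 131.0, 131.0, 131.0, 131.0, 131.0, 131.0, 131.0, 131.0] L [202, 203, 201, 192, 166, 166, 164, 163, 165, 165, 164, 165, 164, 164, 164, 163, 163]
388 b* [133.0, 132.0, 132.0, 132.0, 131.0, 131.0, 131.0, 132.0, 131.0, 131.0, 131.0, 131.0, 131.0, 131.0, 131.0, 131.0, 131.0] L [202, 200, 189, 167, 167, 165, 166, 165, 164, 163, 163, 163, 163, 162, 161, 161, 162]
```

```bash
python3 - <<'E'
from h import *
def facet(n,lo,hi,v0,v1,thr=.16):
    s=load(n); im=cv2.imread('pics/'+n+'.png').astype(float); g=cv2.GaussianBlur(im,(0,0),1.0)
    q=(g[:,:,2]-g[:,:,0])/(g.mean(2)+5)
    P=[]
    for u in range(lo,hi):
        c=q[v0:v1,u]; k=np.where(c>thr)[0]
        if len(k) and k[-1]<len(c)-2:
            k=k[-1]; P.append((u,v0+k+(c[k]-thr)/(c[k]-c[k+1]+1e-9)))
    if len(P)<6: print(n,'few',P[:3]);return
    W=np.array([at('wrist',u,v,20,s)[:2] for u,v in P]); W0=W
    m=(W[:,0]>585)&(W[:,0]<648)
    for _ in range(6):
        p=np.polyfit(W[m,0],W[m,1],1); e=W[:,1]-np.polyval(p,W[:,0]); m=(abs(e)<max(.5,1.5*np.median(abs(e[m]))))&(W[:,0]>585)&(W[:,0]<648)
    print(n,'yaw',np.degrees(np.arctan(p[0])).round(2),'y@580,650',np.polyval(p,[580,650]).round(1),m.sum(),'x',W[m,0].min().round(0),W[m,0].max().round(0),'std',e[m].std().round(2))
facet('w_cast',296,366,80,118); facet('w_grip',430,540,40,75); facet('w_pre',325,440,240,310); facet('w_rel',346,385,270,320); facet('w_re',340,400,270,335)
E
```

```text
w_cast yaw 3.96 y@580,650 [213.7 218.6] 55 x 586.0 647.0 std 0.13
w_grip yaw 4.65 y@580,650 [212.6 218.3] 86 x 585.0 647.0 std 0.15
w_pre yaw 4.9 y@580,650 [213.1 219.1] 96 x 592.0 648.0 std 0.17
w_rel yaw -46.83 y@580,650 [286.7 212.1] 10 x 633.0 644.0 std 0.22
w_re yaw -50.7 y@580,650 [303.6 218.1] 9 x 626.0 643.0 std 0.46
```

```bash
python3 -c "
from h import *
print(bot.hand_in())"
```

```text
the job is handed in; nothing more can be done
None
```

The job is handed in: the bevel took the cast's angle, was locked there, and now lies locked with its bar flat on the guide's rail and its blade stopped on the hinge post. I confirmed the fence flush only to about 1°, and the push at the cast briefly read 25 N at the wrist (some of it counter friction), so the soft plaster may have come near its 20 N limit.

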